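Clamp the bisque roller in the V-cradle

ROBOT

A 7-joint arm with a two-finger parallel gripper is mounted at the origin on the work surface. World frame = base frame: x ahead of the robot, y to its left, z up, the work surface at z = 0. Lengths are in m, angles in rad, forces in N, time in s.
With the tool pointing down it reaches from about 0.4 to 0.925 m from the base axis. Payload 5.6 kg.
Tool frame: the origin (TCP) lies on the centre line of the jaws, within the pads' length; the fingertips stand 14 mm ahead of it and the grasp point (between the pads) lies 5 mm behind it; z points along the fingers, y is the line along which they close (so a half turn about z gives the same grasp; the last joint's range is limited). The gripper opens to 85 mm and grips with 20 to 120 N. Pads are 22 mm wide; open, the fingers measure 114 mm over their backs; the gripper's body (76 mm by 85 mm) begins 54 mm behind the grasp point. The pads swing forward as they close: fully open they stand 13 mm farther back than shut.
Start: joints at [-1.287, 0.468, -0.012, 1.603, 0.006, 1.071, -0.056], TCP at [0.209, 0.616, 0.216] pointing down, gripper open.
Joint ranges: [-2.53, 2.53], [-0.31, 2.02], [-1.57, 1.55], [0.28, 2.44], [-1.29, 4.43], [0.15, 1.84], [-2.92, 2.92]. Speed limits (rad/s): [2.57, 2.57, 3.14, 3.14, 3.14, 3.14, 3.14].

INTERFACE

Orientations are given as a unit quaternion [w, x, y, z].
In Python, from rig import * gives the robot as it stands.
- The arm moves only by the tool jog_arm, never from a script. Its argument "targets" is a list of rows, each a list of 5 numbers: the finger opening in mm, from 0 to 85.4, then the shift along the world's x, y, z in mm, then the turn about the world's z in units of 10 degrees (1.0 is 10 degrees). A call has 1 to 5 rows; each row shifts and turns the commanded pose from where the row before left it; what a row does not reach is not made up. A row lasts 1/8 s, in which the tool goes at most 62.5 mm and 10.7 degrees, less where a joint would pass 70% of its speed; a pose out of reach is approached as far as the arm can. A call with a gripper value outside its range is refused whole. The fingers move at their own pace and stop on an object; the grip force is fixed at half the most. Time passes only in rows, so rows that do not move let the fingers close. It gives the time, the measured TCP pose, the force, the opening and the grip force at its end, in the units of the state.
- read_state(): the state, without advancing time (a new reading comes with each control period).
- snapshot(name): name is "scene" or "side" or "wrist"; returns (picture, depth): 384x512x3 uint8, red, green, blue; 384x512 float32, m along the optical axis (not along the pixel's ray), 0 where there is no reading.
- calibration(name): a dict with "camera_matrix" (3x3 intrinsics, pixels), "origin" and "rotation" of the camera in the world. Camera axes: x right, y up, looking along -z (the intrinsics and any distortion apply to the point x, -y, -z); pixel columns grow to the right and rows downward; lengths in m; the calibration is good to about 2 mm. The wrist camera is an equidistant fisheye: a pixel r from the principal point sees the ray r / f radians off the axis. A picture is of the moment at which its call begins: read the wrist's pose just before it. calibration takes no time and is no camera call; for the wrist camera it gives the pose at the moment of the call.
- finish_job(): hands the job in; it is judged then, once.
The state is a dict: "time_s": time; "joint_pos": joint angles; "joint_velocities": joint speeds; "joint_efforts": joint torques, N m; "tcp_pos": TCP position; "orientation": TCP orientation; "contact_force": force on the tool from outside, world axes, zero at the start; "ft_torque": the same for the moment, N m; "width": opening from 0.0 (shut) to 1.0 (fully open); "gripper_force": force on a finger pad.
Only numpy, scipy, OpenCV 4.12 (cv2) and the standard library are available. Lean on these libraries where they do the work, as an engineer would, in place of code of your own. Each camera call takes 0.05 s, during which the arm holds its last target. There are 200 camera calls.

TASK

Lift the bisque clay roller off its wooden rest, lay it gently in the two V-saddles of the blue cradle and slide it along the Vs until its end has pushed the red spring bumper home and you feel it stop. Then swing the steel strap over and press it down until its sprung rubber pad grips the roller firmly, and leave it clamped there, still touching the bumper. Bisque chips easily, so feel for each contact and push only a little harder than needed (never over about 2 kg of force on the bumper or under the pad), and leave the other things alone.

Things in the scene. Friction and masses are not known exactly. Their poses are not given: they have to be found in the camera images.
- roller: Pinkish bisque clay roller, a plain solid cylinder 36 mm in diameter, 180 mm long, about 0.3 kg, thin brown bands near both ends, which are alike. Origin at its middle on the axis; its x runs along the cylinder, y and z across it (it may have rolled about x). It starts lying in the wooden rest, its axis 30 mm above the shelf.
- rest: Fixed low wooden rest, origin on the shelf under its centre, x along the roller. Two rails (24 mm wide, at x = -55 and +55 mm) 12 mm high, with ridges 22 mm high on both sides of the roller (outer faces at y = -27 and +27 mm). Between the rails only battens 8 mm high (at y = -31 and +31 mm), so fingers can grip the roller's middle from above.
- cradle: Fixed V-cradle on a blue base 255 by 75 mm, 12 mm thick. Origin on the shelf under the V line; x runs along the V towards the red bumper, z up. Two aluminium saddles with 90-degree Vs: x = -75 to -45 mm and +35 to +75 mm, V bottom 34.5 mm and wall tops 52 mm above the shelf, walls within 25 mm of the V line. A seated roller's axis is at y = 0, 60 mm above the shelf.
- lay_point (a point): Point on the seated roller's axis at cradle x = -20 mm, y = 0, 60 mm above the shelf. A roller laid with its middle here is carried by both saddles and clear of the bumper, and the fingers have the gap between the saddles. Friction in the Vs resists sliding it along with roughly 2 to 5 N.
- stop: Fixed blue end plate of the cradle, 14 mm thick, 60 mm wide, 91 mm high, origin on the shelf at cradle x = 140 mm. Towards the roller, at axis height, a rod carries the red spring bumper, 22 mm wide. Its free face lies anywhere from cradle x = 92 to 116 mm (screw-set, not measured: feel for it). It gives by 0.3 N per mm for 6 mm, then is home and rigid.
- strap: Steel clamp strap, a flat bar 24 mm wide, 6 mm thick, orange end. Origin on the hinge at cradle x = 55, y = 50 mm, 96 mm above the shelf, axis along cradle x (hinge posts 98 mm high). The bar runs along its own -y; its z is up when closed. It starts open, upright or leaning away from the roller; push it over by its outer face. The stiff hinge (0.6 N m, 6 N near the tip) stays where left.
- strap_tip (a point): Middle of the strap's free (orange) end, 120 mm from its hinge.
- strap_press (a point): Point on the strap's top face 105 mm from the hinge, where it is well pressed down when lying over the roller. About 10 N straight down here gives a firm grip, about 10 N at the pad, and most of it stays when let go.
- strap_pad (a point): Point on the strap's mid-plane 50 mm from the hinge, above the rubber pad (20 by 24 mm) under the strap. The pad's free face is 21 to 26 mm below this point (screw-set, not measured: feel for the contact, which comes when the strap is within 0.15 rad of level). The pad's spring gives by 3 N per mm from 0.75 N at first touch, for 8 mm.
- pitcher: Bystander: honey-glazed pitcher, 100 mm wide, 160 mm tall, with a side handle; origin at the centre of its underside. Leave it alone.
- egg_cup: Bystander: bisque egg cup, 48 mm wide, 58 mm tall; origin at the centre of its underside. Leave it alone.
- pestle: Bystander: marble pestle, standing on its thick end, 46 mm wide, 132 mm tall; origin at the centre of its underside. Leave it alone.
- dipping_ring: Bystander: aluminium dipping ring, lying flat, 90 mm across, 8 mm high; origin at the centre of its underside. Leave it alone.
- glaze_jar: Bystander: blue glaze jar, 70 mm wide, 100 mm tall; origin at the centre of its underside. Leave it alone.
- glaze_brush: Bystander: glaze brush, lying flat on the shelf; origin at the centre of its underside. Leave it alone.
- scraper: Bystander: kidney scraper, kidney-shaped steel plate, 84 by 40 mm, 4 mm thick, lying flat; origin at the centre of its underside. Leave it alone.
There are look-alikes about, which are no part of the job. Leave any yellow look-alike of the roller alone.

How it is judged:
On the way, in this order (a step that is already met when the one before it is completed fails the run):
1. the roller lies seated in both Vs with its end pressing the red bumper (y of roller in the frame of cradle between -0.003 and 0.003 m and z of roller in the frame of cradle between 0.057 and 0.063 m and angle between the x axis of roller and the x axis of cradle, either way round below 0.05 rad and contact force between roller and stop above 1.2 N), for 0.2 s.
2. the strap is over and its pad presses the roller firmly (y of roller in the frame of cradle between -0.003 and 0.003 m and z of roller in the frame of cradle between 0.057 and 0.063 m and angle between the x axis of roller and the x axis of cradle, either way round below 0.05 rad and contact force between roller and strap above 5 N), for 0.2 s.
At the end, for the whole second after the job is handed in: The roller rests seated in both Vs (axis within 3 mm of the V's centre line and of its seated height, within 0.05 rad of the V's direction), its end still touching the bumper (more than 0.15 N), the strap's pad clamping it with more than 3 N, and at rest (y of roller in the frame of cradle between -0.003 and 0.003 m and z of roller in the frame of cradle between 0.057 and 0.063 m and angle between the x axis of roller and the x axis of cradle, either way round below 0.05 rad and contact force between roller and stop above 0.15 N and contact force between roller and strap above 3 N and linear speed of roller below 0.01 m/s).
It fails at once if the roller is pushed against the bumper with more than 20 N (contact force between roller and stop above 20 N).
It fails at once if the strap presses the roller with more than 20 N (contact force between roller and strap above 20 N).
It fails at once if the roller is rammed into the cradle (more than 60 N) (contact force between roller and cradle above 60 N).
It fails at once if the roller is dropped into the Vs instead of laid (faster than 0.35 m/s within 20 mm above its seat) (linear speed of roller above 0.35 m/s and height (world z) of roller below 0.08 m and horizontal distance between roller and cradle below 0.08 m).
It fails at once if one of the bystanders is moved more than 20 mm (distance of any of pitcher, egg_cup, pestle, dipping_ring, glaze_jar, glaze_brush, scraper from where it was at the start of the episode above 0.02 m).
It also fails if it takes over 72 s, if anything falls off the work surface, if the arm or the gripper's body presses on something with over 40 N, if the wrist force passes 120 N, or if a joint passes its speed limit or range.

## Working session

There is one attempt and no reset: what is moved stays moved. The work goes in short steps, Python scripts to look and compute and a tool call to move; the robot and the scene stay as the last step left them, time stands still between calls to the robot, and variables do not carry over. Pictures are saved under pics/ and viewed, at most 10 in all, crops included, and the job is handed in when it is done.

Besides the shell and the picture viewer there is one more tool, called as a command line: name --pt "numbers of a row" for each row, then --argument value for the rest. jog_arm: Moves the arm, as the interface text tells. Its arguments: {"type":"object","properties":{"targets":{"type":"array","items":{"type":"array","items":{"type":"number"}}}},"required":["targets"]}

```bash
mkdir -p pics
cat > h.py <<'E'
from rig import *
import numpy as np, cv2
def save(n,name):
    p,d=snapshot(n); cv2.imwrite(f'pics/{name}.png',p[:,:,::-1]); c=calibration(n)
    np.savez(f'pics/{name}.npz',p=p,d=d,K=c['camera_matrix'],o=c['origin'],R=c['rotation']); return p,d,c
def pts(f):
    z=np.load(f'pics/{f}.npz'); d=z['d'];K=z['K']; v,u=np.mgrid[:384,:512]
    X=np.stack([(u-K[0,2])/K[0,0]*d,-(v-K[1,2])/K[1,1]*d,-d],-1)
    return z['p'],X@z['R'].T+z['o'],d
E
python3 - <<'E'
from h import *
for n in('scene','side'): 
    p,d,c=save(n,n+'0'); print({k:c[k] for k in c})
s=read_state(); print(s['tcp_pos'],s['orientation'],s['contact_force'],s['time_s'])
a=cv2.imread('pics/scene0.png');b=cv2.imread('pics/side0.png')
E
```

```text
{'camera_matrix': array([[364.71412284,   0.        , 245.69929583],
       [  0.        , 364.71412284, 188.52712844],
       [  0.        ,   0.        ,   1.        ]]), 'origin': array([1.09836055, 0.1116942 , 0.9104189 ]), 'rotation': array([0.57751196, 0.19001019, 0.23741311, 0.75763519])}
{'camera_matrix': array([[352.92585139,   0.        , 251.2957747 ],
       [  0.        , 352.92585139, 192.95632951],
       [  0.        ,   0.        ,   1.        ]]), 'origin': array([0.33416298, 0.66041139, 0.75126314]), 'rotation': array([-0.13744729, -0.06370671,  0.4048531 ,  0.90174479])}
[0.20854582 0.61507985 0.21522931] [-7.97656266e-05  1.62704358e-01  9.86674541e-01 -7.97671220e-04] [-0.73591449  0.03064299 -1.0802274 ] 0.1
```

View pics/scene0.png

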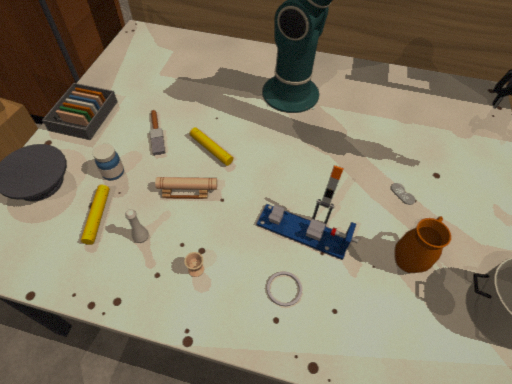

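View pics/side0.png

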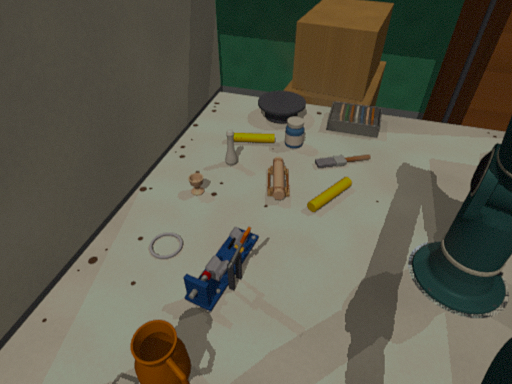

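The scene view shows the roller in its rest at about (187,185), the cradle at (305,230), the red bumper at (334,231) and the upright strap with its orange end at (337,172). The side view shows the roller at (278,180) and the cradle at (220,270).

```bash
cat > /tmp/e.py <<'E'
import re
s=open('h.py').read()
s=s.replace("c=calibration(n)\n","c=calibration(n); q=c['rotation']; c['rotation']=Rot.from_quat([*q[1:],q[0]]).as_matrix()\n").replace("import numpy as np, cv2","import numpy as np, cv2\nfrom scipy.spatial.transform import Rotation as Rot")
open('h.py','w').write(s)
E
python3 /tmp/e.py
python3 - <<'E'
from h import *
for n in('scene','side'):
    save(n,n+'1'); p,X,d=pts(n+'1'); hsv=cv2.cvtColor(p,cv2.COLOR_RGB2HSV); H,S,V=[hsv[...,i].astype(int) for i in range(3)]
    print(n,'depth ok',(d>0).mean(), 'table z',np.median(X[(d>0)&(abs(X[...,2])<.03)][:,2]))
    dd=(d>0)
    blue=(H>100)&(H<125)&(S>140)&dd
    near=lambda c,r: np.hypot(X[...,0]-c[0],X[...,1]-c[1])<r
    n_,l,st,ce=cv2.connectedComponentsWithStats(blue.astype(np.uint8))
    i=1+np.argmax(st[1:,4]); P=X[l==i]
    print('blue',st[i],P.mean(0),P.min(0),P.max(0))
    base=P[abs(P[:,2]-.012)<.004]; r=cv2.minAreaRect((base[:,:2]*1000).astype(np.float32)); print('base rect mm',r,len(base))
    top=P[P[:,2]>.084]; print('stop top',len(top),top.mean(0) if len(top) else '')
    c0=P[:,:2].mean(0)
    red=((H<6)|(H>174))&(S>150)&dd&near(c0,.3); print('red',red.sum(),np.median(X[red],0),np.argwhere(red).mean(0))
    org=(H>=6)&(H<16)&(S>190)&dd&near(c0,.2)&(X[...,2]>.05); print('orange',org.sum(),np.median(X[org],0),X[org].min(0),X[org].max(0))
    rp=(187,182) if n=='scene' else (278,175)
    C=X[rp[1],rp[0]]; print('roller px',C,p[rp[1],rp[0]],hsv[rp[1],rp[0]])
    m=near(C,.12)&dd&(X[...,2]>.034)&(X[...,2]<.055); Q=X[m]; r=cv2.minAreaRect((Q[:,:2]*1000).astype(np.float32)); print('roller',r,Q[:,2].max(),len(Q))
    for k,v in dict(box=cv2.boxPoints(r)).items(): print(v.round())
E
```

```text
scene depth ok 0.9958852132161459 table z 0.0012667044128427118
blue [ 257  205   98   53 1506] [0.58361047 0.15847247 0.01941459] [0.51962007 0.01881827 0.0050918 ] [0.6290559  0.27098004 0.09475206]
base rect mm ((573.7537841796875, 146.95138549804688), (249.50927734375, 73.64639282226562), 80.60548400878906) 1291
stop top 90 [0.59696445 0.26147137 0.09151599]
red 28 [0.58960615 0.22332099 0.07002403] [230.03571429 332.78571429]
orange 96 [0.49931538 0.19320213 0.19939247] [0.48993593 0.18315187 0.14959433] [0.53666399 0.20340863 0.21467387]
roller px [ 0.52668424 -0.20889705  0.04693291] [181 148 110] [ 16 100 181]
roller ((520.6939697265625, -215.22283935546875), (38.17696762084961, 179.4015655517578), 14.655813217163086) 0.05246848557009076 625
[[ 480. -133.]
 [ 525. -307.]
 [ 562. -297.]
 [ 516. -124.]]
side depth ok 0.9962972005208334 table z 0.0007530893212837064
blue [184 271  44  40 891] [0.5760148  0.25163199 0.03996743] [0.54265142 0.17096473 0.00145966] [0.62619009 0.27853643 0.09384478]
base rect mm ((581.7769775390625, 221.1709442138672), (107.22128295898438, 72.43775939941406), 80.29798889160156) 408
stop top 158 [0.5865801  0.26668994 0.09003981]
red 46 [0.58026639 0.22685792 0.06711436] [275.45652174 205.89130435]
orange 1232 [0.59537375 0.41920458 0.1202533 ] [0.4880002  0.1848144  0.05040282] [0.62749899 0.44954961 0.21354139]
roller px [ 0.51827424 -0.20138491  0.04807742] [145 122  92] [ 17  93 145]
roller ((520.2285766601562, -215.00958251953125), (34.248199462890625, 181.60533142089844), 14.807547569274902) 0.0517266796500766 408
[[ 480. -132.]
 [ 527. -307.]
 [ 560. -298.]
 [ 514. -123.]]
```

jog_arm --pt "85 20 -20 40 -0.6" --pt "85 30 -40 30 -0.6" --pt "85 30 -42 15 -0.7" --pt "85 30 -42 15 -0.7" --pt "85 30 -42 15 -0.7"

```text
time_s: 0.82
tcp_pos: [0.3495, 0.428, 0.3316]
orientation: [0.0, 0.438, 0.899, 0.0]
contact_force: [0.6, 0.9, 0.5]
width: 0.997
gripper_force: 0.0
```

jog_arm --pt "85 30 -42 15 -0.7" --pt "85 30 -42 15 -0.7" --pt "85 30 -42 15 -0.7" --pt "85 30 -42 15 -0.7" --pt "85 30 -42 0 -0.7"

```text
time_s: 1.45
tcp_pos: [0.4999, 0.2183, 0.3925]
orientation: [0.0, 0.688, 0.726, 0.001]
contact_force: [1.0, 0.5, -0.3]
width: 0.993
gripper_force: 0.0
```

jog_arm --pt "85 30 -42 0 -0.7" --pt "85 40 -48 0 -0.7" --pt "85 0 0 0 0" --pt "85 0 0 0 0"

```text
time_s: 1.95
tcp_pos: [0.5684, 0.1301, 0.3907]
orientation: [-0.0, 0.77, 0.638, -0.0]
contact_force: [-0.1, 0.3, -0.3]
width: 0.996
gripper_force: 0.0
```

Run:
```python
from h import *
s=read_state(); print(s['tcp_pos'],s['orientation'],s['contact_force'],s['time_s'],s['joint_pos'])
p,d,c=save('wrist','w1'); print(c,(d>0).mean())
```

```text
[0.56835293 0.13009022 0.39072346] [-3.92719521e-04  7.69896998e-01  6.38167993e-01 -2.68350500e-04] [-0.07292168  0.26396909 -0.32311715] 1.95 [-0.70158464  0.23528385  0.5203062   1.56661536 -0.11893827  1.37213005
 -0.35612755]
{'camera_matrix': array([[297.31863964,   0.        , 256.05408383],
       [  0.        , 297.31863964, 192.41034323],
       [  0.        ,   0.        ,   1.        ]]), 'origin': array([0.58320149, 0.21305576, 0.54906097]), 'rotation': array([[ 0.9830473 ,  0.17298143,  0.06079003],
       [-0.18334554,  0.93022127,  0.31791949],
       [-0.00155401, -0.32367548,  0.94616688]])} 0.9959055582682291
```

View pics/w1.png

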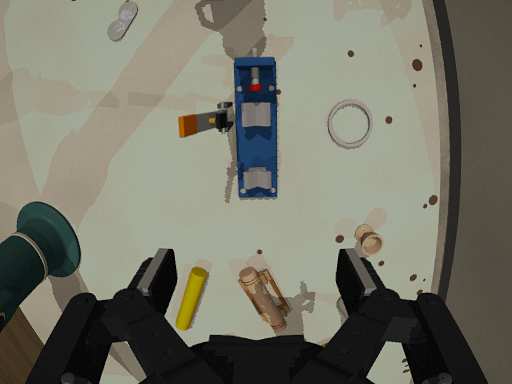

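The wrist view shows the cradle from above: stop at (255,62), bumper (255,87), saddles at (257,113) and (257,180), strap leaning left with its orange end at (187,126), and the roller at (262,297).

```bash
cat >> h.py <<'E'
def wpts(f):
    z=np.load(f'pics/{f}.npz'); d=z['d'];K=z['K']; v,u=np.mgrid[:384,:512]
    a=(u-K[0,2])/K[0,0]; b=(v-K[1,2])/K[1,1]; th=np.hypot(a,b)+1e-9; t=np.tan(np.minimum(th,1.4))/th
    X=np.stack([a*t*d,-b*t*d,-d],-1)
    return z['p'],X@z['R'].T+z['o'],d
E
python3 - <<'E'
from h import *
p,X,d=wpts('w1'); hsv=cv2.cvtColor(p,cv2.COLOR_RGB2HSV); H,S,V=[hsv[...,i].astype(int) for i in range(3)]
print('table',X[150,300],X[40,180])
blue=(H>100)&(H<125)&(S>140)
n_,l,st,ce=cv2.connectedComponentsWithStats(blue.astype(np.uint8)); i=1+np.argmax(st[1:,4]); P=X[l==i]
base=P[abs(P[:,2]-.012)<.006]; r=cv2.minAreaRect((base[:,:2]*1000).astype(np.float32)); print(r, np.median(base[:,2]))
print(cv2.boxPoints(r))
ang=np.radians(r[2] if r[2]>45 else r[2]+90); 
ex=np.array([np.cos(ang),np.sin(ang)]); ey=np.array([-ex[1],ex[0]])
print('yaw',np.degrees(ang))
o=np.array(r[0])/1000
L=(X[...,:2]-o)@np.stack([ex,ey],1)
def rep(n,m): 
    if m.sum(): print(n,m.sum(),np.percentile(L[m],[1,50,99],axis=0).round(4).tolist(),X[m].mean(0).round(4), np.percentile(X[m][:,2],[1,99]))
near=(abs(L[...,0])<.16)&(abs(L[...,1])<.036)
rep('stop top',near&(X[...,2]>.085)&(L[...,0]>.08)&blue)
rep('red',((H<6)|(H>174))&(S>150)&near)
gray=(S<60)&near&(X[...,2]>.03)
rep('sad far',gray&(L[...,0]<-.03)); rep('sad near',gray&(L[...,0]>0)&(L[...,0]<.09)&(X[...,2]<.056))
org=(H>=4)&(H<16)&(S>190)&(abs(L[...,0])<.16)&(abs(L[...,1])<.25)&(X[...,2]>.05)
rep('orange',org)
steel=(L[...,1]>.02)&(L[...,1]<.2)&(abs(L[...,0])<.12)&(X[...,2]>.085); rep('strap all',steel)
rm=(np.hypot(X[...,0]-.52,X[...,1]+.215)<.11)&(X[...,2]>.036)&(X[...,2]<.055); r=cv2.minAreaRect((X[rm][:,:2]*1000).astype(np.float32)); print('roller',r,rm.sum())
E
```

```text
table [0.64477759 0.09675333 0.00112717] [0.46502769 0.34464757 0.00074437]
((570.3734130859375, 148.53475952148438), (252.0138702392578, 73.16665649414062), 80.76106262207031) 0.012559981710294599
[[514.034    30.03598]
 [586.2515   18.28894]
 [626.7128  267.03354]
 [554.4953  278.78058]]
yaw 80.76106262207031
stop top 322 [[0.1108, -0.0282], [0.1167, 0.0011], [0.1236, 0.0288]] [0.5882 0.2639 0.0913] [0.08660456 0.09339044]
red 80 [[0.0561, -0.0098], [0.0777, -0.0002], [0.083, 0.0114]] [0.5824 0.2243 0.0731] [0.04863689 0.15868758]
sad far 479 [[-0.0973, -0.0232], [-0.0813, 0.0001], [-0.0673, 0.0231]] [0.5575 0.0681 0.0448] [0.03446047 0.05244505]
sad near 648 [[0.013, -0.0226], [0.0324, 0.0007], [0.0516, 0.0231]] [0.5752 0.1806 0.0453] [0.03477641 0.05247152]
orange 281 [[-0.0147, -0.0023], [0.033, 0.0786], [0.0489, 0.0882]] [0.4999 0.1922 0.2126] [0.18355229 0.50669687]
strap all 12754 [[-0.0267, 0.0209], [-0.0047, 0.0539], [0.0451, 0.0824]] [0.5196 0.1528 0.4515] [0.09873111 0.51104939]
roller ((520.90771484375, -215.04672241210938), (34.92063522338867, 181.67364501953125), 14.986641883850098) 958
```

jog_arm --pt "85 -6 -43 -34 0.32" --pt "85 -6 -43 -34 0.32" --pt "85 -6 -43 -34 0.32" --pt "85 -6 -43 -34 0.32" --pt "85 -6 -43 -34 0.32"

```text
time_s: 2.62
tcp_pos: [0.5385, -0.0843, 0.2204]
orientation: [-0.0, 0.672, 0.741, 0.001]
contact_force: [0.3, 0.4, 0.3]
width: 0.996
gripper_force: 0.0
```

jog_arm --pt "85 -6 -43 -34 0.32" --pt "85 -6 -43 -34 0.32" --pt "85 -5 -44 -33 0.33" --pt "85 0 0 0 0" --pt "85 0 0 0 0"

```text
time_s: 3.25
tcp_pos: [0.5224, -0.2135, 0.1203]
orientation: [-0.0, 0.608, 0.794, 0.001]
contact_force: [0.5, 0.7, 0.5]
width: 0.992
gripper_force: 0.0
```

jog_arm --pt "85 -1.5 -1.5 -40 0" --pt "85 0 0 -32 0" --pt "85 0 0 -20 0" --pt "85 0 0 0 0"

```text
time_s: 3.75
tcp_pos: [0.5204, -0.2153, 0.0276]
orientation: [-0.001, 0.608, 0.794, 0.0]
contact_force: [0.5, -0.9, 0.3]
width: 0.997
gripper_force: 0.0
```

jog_arm --pt "25 0 0 0 0" --pt "25 0 0 0 0" --pt "25 0 0 0 0" --pt "25 0 0 0 0" --pt "25 0 0 0 0"

```text
time_s: 4.38
tcp_pos: [0.5203, -0.217, 0.0282]
orientation: [0.0, 0.609, 0.793, 0.0]
contact_force: [0.7, -0.4, -0.2]
width: 0.292
gripper_force: 0.0
```

jog_arm --pt "25 0 0 0 0" --pt "25 0 0 5 0" --pt "25 0 0 20 0" --pt "25 0 0 20 0" --pt "25 0 0 0 0"

```text
time_s: 5.0
tcp_pos: [0.5219, -0.2175, 0.0757]
orientation: [0.002, 0.609, 0.793, 0.001]
contact_force: [-0.3, 0.2, 0.5]
width: 0.293
gripper_force: 0.0
```

Run:
```python
from h import *
for n in('wrist','side'): save(n,n+'2')
a=cv2.imread('pics/side2.png')[120:260,200:400]; b=cv2.imread('pics/wrist2.png')
a=cv2.resize(a,None,fx=2,fy=2); o=np.zeros((384+280,512,3),np.uint8); o=np.zeros((384,800,3),np.uint8); o[:280,:400]=a; o[:,400:]=b[:,56:456]; cv2.imwrite('pics/c2.png',o)
```

```text
(no output)
```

View pics/c2.png

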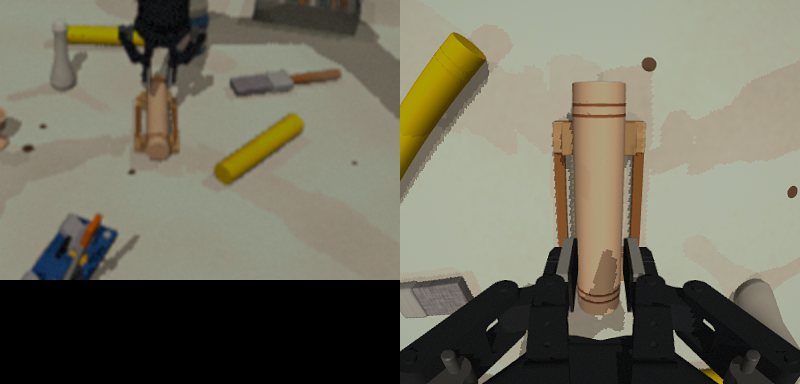

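The side crop shows the fingers around the roller in its rest area. The wrist crop shows the roller between the fingers, with its pink end at about (600,90). I'll check its height.

Run:
```python
from h import *
p,X,d=wpts('wrist2')
for r,c in((150,256),(200,256),(250,256),(135,215),(135,285)): print(X[r,c-0].round(4))
p,X,d=pts('side2'); 
m=(np.hypot(X[...,0]-.52,X[...,1]+.215)<.11)&(X[...,2]>.034)&(X[...,2]<.12)
print(np.percentile(X[m],[1,50,99],axis=0)); s=read_state();print(s['width'],s['gripper_force'],s['tcp_pos'],s['contact_force'])
```

```text
[ 0.5082 -0.1702  0.0473]
[ 0.5169 -0.2024  0.0483]
[ 0.5269 -0.2398  0.0471]
[ 0.4774 -0.1733  0.0123]
[ 0.5268 -0.159   0.0206]
[[ 0.48456726 -0.30008876  0.03435642]
 [ 0.51701046 -0.20426281  0.04615383]
 [ 0.54832058 -0.12582807  0.1181876 ]]
0.2949878904458701 0.0 [ 0.52051966 -0.2167038   0.07377662] [ 0.15479033 -0.70294395  0.1036987 ]
```

Run:
```python
from h import *
p,X,d=wpts('wrist2'); s=read_state(); q=s['orientation']; R=Rot.from_quat([*q[1:],q[0]]).as_matrix()
T=(X-s['tcp_pos'])@R   # tool frame
for r in (240,255,270,285,300):
    print(r,[(c,*(T[r,c]*1000).round().astype(int)) for c in (200,210,222,226,230,234,238,270,274,278,282,286,290,300)])
```

```text
240 [(200, np.int64(-42), np.int64(-50), np.int64(74)), (210, np.int64(-42), np.int64(-41), np.int64(75)), (222, np.int64(11), np.int64(-17), np.int64(-24)), (226, np.int64(11), np.int64(-15), np.int64(-23)), (230, np.int64(10), np.int64(-13), np.int64(-23)), (234, np.int64(-20), np.int64(-16), np.int64(35)), (238, np.int64(-19), np.int64(-13), np.int64(32)), (270, np.int64(-18), np.int64(10), np.int64(30)), (274, np.int64(-20), np.int64(13), np.int64(35)), (278, np.int64(-42), np.int64(20), np.int64(75)), (282, np.int64(11), np.int64(13), np.int64(-24)), (286, np.int64(12), np.int64(15), np.int64(-25)), (290, np.int64(11), np.int64(18), np.int64(-23)), (300, np.int64(-42), np.int64(40), np.int64(75))]
255 [(200, np.int64(-58), np.int64(-51), np.int64(74)), (210, np.int64(7), np.int64(-23), np.int64(-33)), (222, np.int64(11), np.int64(-16), np.int64(-39)), (226, np.int64(11), np.int64(-14), np.int64(-38)), (230, np.int64(9), np.int64(-12), np.int64(-36)), (234, np.int64(-33), np.int64(-17), np.int64(35)), (238, np.int64(-31), np.int64(-13), np.int64(32)), (270, np.int64(-31), np.int6
[... 1746 characters left out ...]
 np.int64(12), np.int64(-21), np.int64(-73)), (210, np.int64(12), np.int64(-17), np.int64(-74)), (222, np.int64(3), np.int64(-14), np.int64(-62)), (226, np.int64(-3), np.int64(-13), np.int64(-55)), (230, np.int64(-8), np.int64(-12), np.int64(-48)), (234, np.int64(-84), np.int64(-19), np.int64(42)), (238, np.int64(-75), np.int64(-15), np.int64(32)), (270, np.int64(-76), np.int64(12), np.int64(33)), (274, np.int64(-81), np.int64(15), np.int64(39)), (278, np.int64(-110), np.int64(22), np.int64(73)), (282, np.int64(-9), np.int64(13), np.int64(-48)), (286, np.int64(-3), np.int64(14), np.int64(-55)), (290, np.int64(2), np.int64(14), np.int64(-62)), (300, np.int64(11), np.int64(16), np.int64(-73))]
```

Run:
```python
from h import *
p,X,d=wpts('wrist2'); s=read_state(); q=s['orientation']; R=Rot.from_quat([*q[1:],q[0]]).as_matrix()
T=(X-s['tcp_pos'])@R
dark=(p.max(2)<110)
m=dark&(abs(T[...,1])<.04)&(abs(T[...,0])<.03)&(T[...,2]>-.1)&(T[...,2]<.03); print('wrist tips tool z',np.percentile(T[m][:,2],[90,98,100]))
for n in('side2','scene'):
    if n=='scene': save('scene','scene2'); n='scene2'
    p,X,d=pts(n); T=(X-s['tcp_pos'])@R; dark=p.max(2)<110
    m=dark&(abs(T[...,1])<.04)&(abs(T[...,0])<.03)&(T[...,2]>-.15)&(T[...,2]<.03)
    print(n,m.sum(),np.percentile(T[m],[0,1,2,50,90,98,100],axis=0).round(3) if m.sum() else '')
```

```text
wrist tips tool z [-0.04150866 -0.02571161 -0.01696103]
side2 548 [[-0.025 -0.04  -0.15 ]
 [-0.011 -0.039 -0.148]
 [-0.01  -0.038 -0.147]
 [ 0.01   0.003 -0.098]
 [ 0.017  0.032 -0.044]
 [ 0.021  0.038 -0.025]
 [ 0.03   0.04   0.025]]
scene2 241 [[-0.027 -0.021 -0.15 ]
 [-0.019 -0.018 -0.15 ]
 [-0.017 -0.016 -0.149]
 [ 0.009  0.024 -0.104]
 [ 0.016  0.038 -0.035]
 [ 0.019  0.04  -0.025]
 [ 0.028  0.04  -0.021]]
```

The fixed cameras and the wrist camera agree that the fingertips sit about 21 mm behind the reported TCP, not 14 mm ahead of it. The fingers therefore closed above the roller. I'll go about 35 mm deeper.

jog_arm --pt "85 0 1 0 0" --pt "85 0 0 0 0" --pt "85 0 0 0 0" --pt "85 0 0 0 0" --pt "85 0 0 -20 0"

```text
time_s: 5.78
tcp_pos: [0.5215, -0.2164, 0.0535]
orientation: [0.002, 0.609, 0.793, 0.001]
contact_force: [0.3, 0.1, 0.3]
width: 0.996
gripper_force: 0.0
```

jog_arm --pt "85 0 0 -25 0" --pt "85 0 0 -15 0" --pt "85 0 0 -10 0" --pt "85 0 0 -5 0" --pt "85 0 0 0 0"

```text
time_s: 6.4
tcp_pos: [0.5202, -0.216, -0.002]
orientation: [0.0, 0.609, 0.793, -0.0]
contact_force: [-0.6, -0.4, -0.1]
width: 0.995
gripper_force: 0.0
```

jog_arm --pt "85 0 0 -5 0" --pt "30 0 0 0 0" --pt "30 0 0 0 0" --pt "30 0 0 0 0" --pt "30 0 0 0 0"

```text
time_s: 7.02
tcp_pos: [0.5205, -0.2159, -0.0064]
orientation: [0.0, 0.609, 0.793, 0.0]
contact_force: [-1.4, 1.1, 3.3]
width: 0.405
gripper_force: 59.4
```

jog_arm --pt "30 0 0 0 0" --pt "30 0 0 0 0" --pt "30 0 0 0 0"

```text
time_s: 7.4
tcp_pos: [0.5205, -0.2159, -0.0065]
orientation: [0.0, 0.609, 0.793, 0.0]
contact_force: [-0.9, 1.6, 4.8]
width: 0.405
gripper_force: 59.4
```

jog_arm --pt "30 0 0 5 0" --pt "30 0 0 20 0" --pt "30 0 0 35 0" --pt "30 0 0 35 0" --pt "30 0 0 0 0"

```text
time_s: 8.02
tcp_pos: [0.5222, -0.2168, 0.0914]
orientation: [0.003, 0.609, 0.793, 0.001]
contact_force: [-0.2, -0.5, -3.6]
width: 0.4
gripper_force: 60.2
```

jog_arm --pt "30 5 40 0 -0.3" --pt "30 5 40 0 -0.3" --pt "30 5 40 0 -0.3" --pt "30 5 40 0 -0.3" --pt "30 5 40 0 -0.3"

```text
time_s: 8.65
tcp_pos: [0.5444, -0.0145, 0.0873]
orientation: [-0.001, 0.708, 0.706, -0.001]
contact_force: [0.9, -0.3, -2.7]
width: 0.403
gripper_force: 60.2
```

jog_arm --pt "30 6 40 0 -0.3" --pt "30 6 40 0 -0.3" --pt "30 6 42 0 -0.32" --pt "30 0 0 0 0" --pt "30 0 0 0 0"

```text
time_s: 9.28
tcp_pos: [0.5624, 0.1056, 0.0874]
orientation: [-0.0, 0.762, 0.648, -0.001]
contact_force: [0.4, -1.1, -2.0]
width: 0.403
gripper_force: 60.2
```

Run:
```python
from h import *
s=read_state(); print(s['tcp_pos'],s['orientation'],s['contact_force'],s['time_s'],s['width'])
p,d,c=save('wrist','w3'); p,X,d=wpts('w3'); hsv=cv2.cvtColor(p,cv2.COLOR_RGB2HSV); H,S,V=[hsv[...,i].astype(int) for i in range(3)]
yaw=np.radians(80.76); ex=np.array([np.cos(yaw),np.sin(yaw)]); ey=np.array([-ex[1],ex[0]]); o=np.array([.5664,.1262])
L=(X[...,:2]-o)@np.stack([ex,ey],1)
def rep(n,m):
    if m.sum(): print(n,m.sum(),np.percentile(L[m],[1,50,99],axis=0).round(4).tolist(), np.percentile(X[m][:,2],[1,50,99]).round(4))
blue=(H>100)&(H<125)&(S>140)
near=(abs(L[...,0])<.16)&(abs(L[...,1])<.036)
rep('stop',near&(X[...,2]>.086)&(L[...,0]>.1)&blue)
rep('red',((H<6)|(H>174))&(S>150)&near)
gray=(S<60)&near&(X[...,2]>.03)&(X[...,2]<.055)
rep('near saddle',gray&(L[...,0]>.02)&(L[...,0]<.09))
rol=(H>5)&(H<22)&(S>50)&near&(X[...,2]>.1)&(X[...,2]<.16); rep('roller',rol)
r=cv2.minAreaRect((L[rol]*1000).astype(np.float32)); print(r)
cv2.imwrite('pics/w3v.png',p[:,:,::-1])
```

```text
[0.56236094 0.10557741 0.08736306] [-4.18111944e-05  7.61542676e-01  6.48114072e-01 -9.48711151e-04] [ 0.37064746 -1.09885499 -1.96145208] 9.275 0.4030026397766449
red 698 [[0.0936, -0.0117], [0.0975, -0.0015], [0.1036, 0.0093]] [0.0526 0.0695 0.0727]
near saddle 2 [[0.0732, -0.0245], [0.0736, -0.005], [0.074, 0.0146]] [0.0454 0.0479 0.0505]
roller 20744 [[-0.0491, -0.0164], [0.0237, 0.0007], [0.0673, 0.0178]] [0.1278 0.1401 0.143 ]
((3.8554840087890625, 0.272247314453125), (38.813018798828125, 129.3791961669922), 88.68732452392578)
```

View pics/w3v.png

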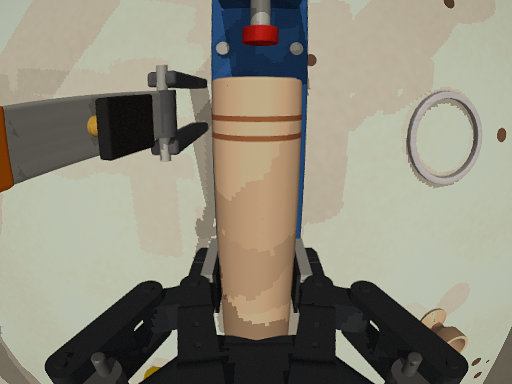

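The wrist view shows the roller over the cradle, its end at (256,78), the bumper ahead at (261,35) and the strap with its pad on the left. The roller is aligned, with its end at cradle x of about 68 mm and the bumper face at about 94 mm.

jog_arm --pt "30 0 0 -15 0" --pt "30 0 0 -15 0" --pt "30 0 0 -12 0" --pt "30 0 0 -8 0" --pt "30 0 0 -4 0"

```text
time_s: 9.95
tcp_pos: [0.563, 0.1059, 0.0334]
orientation: [-0.0, 0.762, 0.648, -0.0]
contact_force: [0.1, 0.7, -2.8]
width: 0.405
gripper_force: 60.2
```

jog_arm --pt "30 0 0 -3 0" --pt "30 0 0 -2 0" --pt "30 0 0 0 0"

```text
time_s: 10.32
tcp_pos: [0.5633, 0.1062, 0.0292]
orientation: [0.0, 0.762, 0.648, 0.0]
contact_force: [0.5, -1.1, -2.0]
width: 0.407
gripper_force: 60.2
```

jog_arm --pt "30 0 0 -2 0" --pt "30 0 0 -1 0" --pt "30 0 0 0 0"

```text
time_s: 10.7
tcp_pos: [0.5632, 0.1061, 0.0261]
orientation: [-0.0, 0.762, 0.648, -0.0]
contact_force: [0.7, -0.0, -3.6]
width: 0.405
gripper_force: 60.2
```

jog_arm --pt "30 0 0 -1 0" --pt "30 0 0 -1 0" --pt "30 0 0 0 0"

```text
time_s: 11.08
tcp_pos: [0.5638, 0.106, 0.0243]
orientation: [0.0, 0.762, 0.648, 0.0]
contact_force: [1.5, -0.2, -2.8]
width: 0.404
gripper_force: 60.5
```

jog_arm --pt "30 0 0 -0.7 0" --pt "30 0 0 0 0"

```text
time_s: 11.32
tcp_pos: [0.5641, 0.106, 0.0239]
orientation: [0.001, 0.762, 0.648, 0.001]
contact_force: [2.2, -0.9, 1.9]
width: 0.403
gripper_force: 60.6
```

jog_arm --pt "30 0.7 0 -0.3 0" --pt "38 0 0 0 0" --pt "44 0 0 0 0" --pt "60 0 0 0 0" --pt "60 0 0 0 0"

```text
time_s: 11.95
tcp_pos: [0.5637, 0.1061, 0.023]
orientation: [-0.0, 0.762, 0.648, -0.0]
contact_force: [-0.1, 1.0, -0.1]
width: 0.702
gripper_force: 0.0
```

jog_arm --pt "60 0 0 10 0" --pt "60 0 0 40 0" --pt "60 0 0 40 0" --pt "60 0 0 20 0" --pt "60 0 0 0 0"

```text
time_s: 12.58
tcp_pos: [0.5647, 0.1065, 0.1344]
orientation: [0.0, 0.762, 0.648, 0.001]
contact_force: [-0.5, 0.4, -0.7]
width: 0.702
gripper_force: 0.0
```

```bash
cat > m.py <<'E'
from h import *
import sys
def roll(name):
    s=read_state(); print(s['tcp_pos'].round(4) if hasattr(s['tcp_pos'],'round') else s['tcp_pos'],s['contact_force'],s['time_s'])
    save('wrist',name); p,X,d=wpts(name); hsv=cv2.cvtColor(p,cv2.COLOR_RGB2HSV); H,S,V=[hsv[...,i].astype(int) for i in range(3)]
    yaw=np.radians(80.76); ex=np.array([np.cos(yaw),np.sin(yaw)]); ey=np.array([-ex[1],ex[0]]); o=np.array([.5664,.1262])
    L=(X[...,:2]-o)@np.stack([ex,ey],1); near=(abs(L[...,0])<.16)&(abs(L[...,1])<.036)
    def rep(n,m):
        if m.sum(): print(n,m.sum(),np.percentile(L[m],[1,50,99],axis=0).round(4).tolist(), np.percentile(X[m][:,2],[1,50,99]).round(4))
    rep('red',((H<6)|(H>174))&(S>150)&near)
    rol=(H>5)&(H<22)&(S>50)&near&(X[...,2]>.055)&(X[...,2]<.084); rep('roller',rol)
    if rol.sum(): print(cv2.minAreaRect((L[rol]*1000).astype(np.float32)))
    for a in (-.08,-.05,0,.05):
        k=rol&(abs(L[...,0]-a)<.005)
        if k.sum(): print(a,np.percentile(X[k][:,2],98).round(4))
    return p,X,L
if __name__=='__main__': roll(sys.argv[1])
E
python3 m.py w4
```

```text
[0.5647 0.1065 0.1344] [-0.50712917  0.39054504 -0.69515108] 12.575
red 429 [[0.0635, -0.0105], [0.0984, 0.0002], [0.1048, 0.0108]] [0.0526 0.0678 0.1696]
roller 8838 [[-0.1067, -0.0168], [-0.0044, 0.0001], [0.0678, 0.0176]] [0.0619 0.0746 0.0778]
((-20.626876831054688, 0.5222625732421875), (35.95054244995117, 179.75294494628906), 89.92131042480469)
-0.08 0.0775
-0.05 0.0774
0 0.0774
0.05 0.0778
```

Roller is seated at cradle x ≈ −20.6. Next I push its rear end with the shut fingers.

jog_arm --pt "0 -5 -28 0 0" --pt "0 -5 -28 0 0" --pt "0 -5 -28 0 0" --pt "0 -5 -29 0 0" --pt "0 0 0 0 0"

```text
time_s: 13.25
tcp_pos: [0.5423, -0.0095, 0.1316]
orientation: [-0.0, 0.763, 0.646, -0.002]
contact_force: [-0.1, 0.3, 0.1]
width: -0.001
gripper_force: 0.0
```

jog_arm --pt "0 0 0 -30 0" --pt "0 0 0 -30 0" --pt "0 0 0 -30 0" --pt "0 0 0 -14 0" --pt "0 0 0 0 0"

```text
time_s: 13.88
tcp_pos: [0.543, -0.0065, 0.0279]
orientation: [-0.001, 0.762, 0.648, -0.001]
contact_force: [-0.6, -0.9, -0.2]
width: -0.001
gripper_force: 0.0
```

jog_arm --pt "0 0.6 4 0 0" --pt "0 0.6 4 0 0" --pt "0 0 0 0 0"

```text
time_s: 14.25
tcp_pos: [0.5457, 0.002, 0.0298]
orientation: [0.0, 0.761, 0.648, 0.001]
contact_force: [0.2, -0.3, -0.3]
width: 0.002
gripper_force: 0.0
```

jog_arm --pt "0 0.3 2 0 0" --pt "0 0.3 2 0 0" --pt "0 0.3 2 0 0" --pt "0 0 0 0 0"

```text
time_s: 14.75
tcp_pos: [0.546, 0.0069, 0.0291]
orientation: [0.0, 0.762, 0.648, -0.0]
contact_force: [0.9, -0.9, 0.4]
width: 0.002
gripper_force: 0.4
```

jog_arm --pt "0 0.5 3 0 0" --pt "0 0.5 3 0 0" --pt "0 0 0 0 0"

```text
time_s: 15.12
tcp_pos: [0.547, 0.0131, 0.0291]
orientation: [0.0, 0.762, 0.648, -0.0]
contact_force: [-1.9, -2.8, 1.2]
width: -0.004
gripper_force: 1.5
```

jog_arm --pt "0 0.5 3 0 0" --pt "0 0.5 3 0 0" --pt "0 0.5 3 0 0" --pt "0 0 0 0 0"

```text
time_s: 15.62
tcp_pos: [0.5486, 0.0228, 0.0291]
orientation: [-0.0, 0.761, 0.648, 0.0]
contact_force: [-0.1, -1.3, 0.3]
width: 0.005
gripper_force: 1.0
```

```bash
python3 m.py w5
```

```text
[0.5486 0.0228 0.0291] [-0.0739289  -1.28082677  0.32175525] 15.625
roller 21645 [[-0.0918, -0.0177], [-0.0334, -0.0004], [0.0148, 0.0165]] [0.0638 0.0762 0.0792]
((-48.13365173339844, -0.4745635986328125), (136.3678436279297, 36.53547286987305), 0.34753450751304626)
-0.08 0.0788
-0.05 0.0789
0 0.079
```

jog_arm --pt "0 0.3 2 0 0" --pt "0 0.3 2 0 0" --pt "0 0 0 0 0"

```text
time_s: 16.05
tcp_pos: [0.5492, 0.0263, 0.0291]
orientation: [0.0, 0.762, 0.648, 0.0]
contact_force: [0.1, -2.0, 0.7]
width: -0.002
gripper_force: 1.3
```

jog_arm --pt "0 0.3 2 0 0" --pt "0 0.2 1 0 0" --pt "0 0 0 0 0"

```text
time_s: 16.42
tcp_pos: [0.5497, 0.0293, 0.0291]
orientation: [0.0, 0.762, 0.648, 0.0]
contact_force: [1.2, -2.7, 1.3]
width: -0.0
gripper_force: 1.4
```

jog_arm --pt "0 0.2 1 0 0" --pt "0 0.2 1 0 0" --pt "0 0 0 0 0"

```text
time_s: 16.8
tcp_pos: [0.55, 0.0312, 0.0291]
orientation: [-0.0, 0.762, 0.648, -0.0]
contact_force: [-0.9, -3.3, 1.6]
width: 0.0
gripper_force: 1.7
```

jog_arm --pt "0 0.2 1 0 0" --pt "0 0 0 0 0"

```text
time_s: 17.05
tcp_pos: [0.5501, 0.032, 0.0291]
orientation: [0.0, 0.762, 0.648, -0.0]
contact_force: [-0.7, -4.9, 2.0]
width: -0.002
gripper_force: 2.0
```

jog_arm --pt "0 0.2 1 0 0" --pt "0 0 0 0 0"

```text
time_s: 17.3
tcp_pos: [0.5503, 0.0329, 0.0291]
orientation: [0.0, 0.762, 0.648, -0.0]
contact_force: [-0.8, -4.6, 2.8]
width: 0.0
gripper_force: 2.4
```

jog_arm --pt "0 0.2 1 0 0" --pt "0 0 0 0 0"

```text
time_s: 17.55
tcp_pos: [0.5505, 0.0338, 0.0291]
orientation: [0.0, 0.762, 0.648, -0.0]
contact_force: [-1.0, -4.7, 1.5]
width: 0.001
gripper_force: 2.6
```

jog_arm --pt "0 0.1 0.7 0 0" --pt "0 0 0 0 0"

```text
time_s: 17.8
tcp_pos: [0.5505, 0.0344, 0.0291]
orientation: [0.0, 0.762, 0.648, -0.0]
contact_force: [-0.7, -6.2, 2.3]
width: 0.002
gripper_force: 2.7
```

jog_arm --pt "0 0.1 0.7 0 0" --pt "0 0 0 0 0"

```text
time_s: 18.05
tcp_pos: [0.5506, 0.035, 0.0291]
orientation: [0.0, 0.762, 0.648, -0.0]
contact_force: [-1.7, -5.3, 2.6]
width: -0.002
gripper_force: 2.8
```

jog_arm --pt "0 0.1 0.7 0 0" --pt "0 0 0 0 0"

```text
time_s: 18.3
tcp_pos: [0.5507, 0.0356, 0.0291]
orientation: [0.0, 0.762, 0.648, -0.0]
contact_force: [-1.7, -5.6, 2.7]
width: -0.005
gripper_force: 2.9
```

jog_arm --pt "0 0.1 0.7 0 0" --pt "0 0 0 0 0"

```text
time_s: 18.55
tcp_pos: [0.5508, 0.0362, 0.0291]
orientation: [0.0, 0.762, 0.648, -0.0]
contact_force: [-1.3, -6.0, 2.8]
width: -0.003
gripper_force: 3.0
```

jog_arm --pt "0 0.1 0.7 0 0" --pt "0 0 0 0 0"

```text
time_s: 18.8
tcp_pos: [0.551, 0.0368, 0.0291]
orientation: [0.0, 0.762, 0.648, -0.0]
contact_force: [-1.6, -6.2, 1.9]
width: 0.001
gripper_force: 3.1
```

jog_arm --pt "0 0.1 0.7 0 0" --pt "0 0 0 0 0"

```text
time_s: 19.05
tcp_pos: [0.551, 0.0372, 0.0291]
orientation: [0.0, 0.762, 0.648, -0.0]
contact_force: [-1.9, -6.3, 2.8]
width: -0.005
gripper_force: 3.4
```

jog_arm --pt "0 0.1 0.7 0 0" --pt "0 0 0 0 0"

```text
time_s: 19.3
tcp_pos: [0.551, 0.0372, 0.0291]
orientation: [0.001, 0.762, 0.647, -0.001]
contact_force: [-2.1, -8.1, 2.5]
width: 0.0
gripper_force: 4.2
```

The bumper is home: the TCP stopped while the force rose to about 8 N. I'll back off and check that the roller stays.

jog_arm --pt "0 -0.2 -1 0 0" --pt "0 -0.5 -3 0 0" --pt "0 -1.6 -10 0 0" --pt "0 -2 -12 0 0" --pt "0 0 0 40 0"

```text
time_s: 19.92
tcp_pos: [0.5445, 0.0112, 0.0674]
orientation: [-0.001, 0.762, 0.647, -0.003]
contact_force: [-0.3, 0.5, -0.1]
width: -0.001
gripper_force: 0.0
```

jog_arm --pt "0 0 0 50 0" --pt "0 7 45 10 0" --pt "0 7 45 10 0" --pt "0 0 0 0 0" --pt "0 0 0 0 0"

```text
time_s: 20.55
tcp_pos: [0.5606, 0.102, 0.1389]
orientation: [0.0, 0.762, 0.648, -0.0]
contact_force: [0.5, 0.7, 0.7]
width: 0.001
gripper_force: 0.0
```

```bash
cat > n.py <<'E'
from m import *
p,X,L=roll('w6')
st=(abs(L[...,0]-.055)<.014)&(L[...,1]>.04)&(L[...,1]<.17)&(X[...,2]>.1)&(X[...,2]<.225)
print('strap',st.sum())
for a in np.arange(.1,.22,.01):
    k=st&(abs(X[...,2]-a)<.004)
    if k.sum()>3: print(a.round(2),np.percentile(L[k],[5,50,95],axis=0).round(4).tolist())
E
python3 n.py
```

```text
[0.5606 0.102  0.1389] [0.50119766 0.6760276  0.65012564] 20.55
red 289 [[0.1012, -0.0117], [0.1055, -0.0009], [0.1097, 0.009]] [0.0623 0.0697 0.0723]
roller 8779 [[-0.0632, -0.0181], [0.0268, -0.0008], [0.098, 0.0162]] [0.0632 0.0759 0.0791]
((19.315650939941406, -0.9253826141357422), (35.95310592651367, 184.31739807128906), 89.80750274658203)
-0.05 0.079
0 0.0788
0.05 0.0788
strap 8907
0.1 [[0.0427, 0.0429], [0.0545, 0.0451], [0.0648, 0.0475]]
0.11 [[0.0655, 0.0503], [0.0655, 0.0517], [0.0656, 0.0524]]
0.12 [[0.0654, 0.0527], [0.0655, 0.0541], [0.0655, 0.0552]]
0.13 [[0.0655, 0.0566], [0.0655, 0.0573], [0.0656, 0.0585]]
0.14 [[0.0428, 0.0401], [0.0578, 0.06], [0.0651, 0.0614]]
0.15 [[0.0442, 0.0409], [0.0539, 0.06], [0.0635, 0.0639]]
0.16 [[0.0444, 0.0441], [0.0541, 0.0499], [0.0636, 0.0671]]
0.17 [[0.0434, 0.0676], [0.0542, 0.0691], [0.0647, 0.0706]]
0.18 [[0.0436, 0.0706], [0.054, 0.072], [0.0648, 0.0732]]
0.19 [[0.0429, 0.073], [0.0543, 0.0746], [0.0651, 0.0763]]
0.2 [[0.043, 0.076], [0.0541, 0.0777], [0.0651, 0.0794]]
0.21 [[0.0433, 0.0793], [0.0542, 0.0814], [0.0649, 0.0864]]
```

View pics/w6.png

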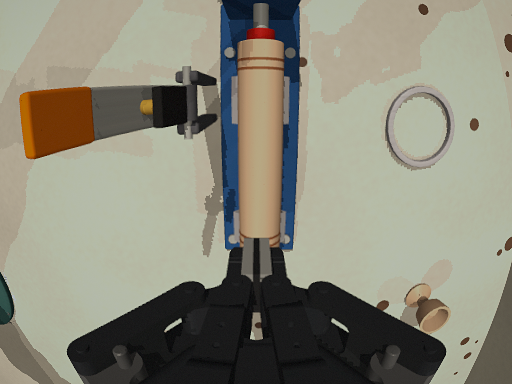

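The wrist view shows the roller end at (260,42) touching the red bumper at (261,33). The strap leans left, from its hinge at (188,100) to its orange end at (57,125). Now I go outside the strap.

jog_arm --pt "0 0 0 50 0" --pt "0 0 0 55 0" --pt "0 -15 10 40 0" --pt "0 -30 30 0 0" --pt "0 -30 30 0 0"

```text
time_s: 21.22
tcp_pos: [0.4854, 0.1717, 0.2842]
orientation: [-0.0, 0.763, 0.646, 0.0]
contact_force: [0.1, 0.3, -0.2]
width: 0.001
gripper_force: 0.0
```

jog_arm --pt "0 -30 27 0 0" --pt "0 0 0 0 0" --pt "0 0 0 -50 0" --pt "0 0 0 0 0" --pt "0 0 0 0 0"

```text
time_s: 21.85
tcp_pos: [0.4573, 0.1988, 0.2351]
orientation: [0.0, 0.763, 0.647, 0.0]
contact_force: [-0.2, 0.9, -0.3]
width: 0.002
gripper_force: 0.0
```

```bash
cat > t.py <<'E'
from h import *
import sys
s=read_state(); q=s['orientation']; R=Rot.from_quat([*q[1:],q[0]]).as_matrix()
ex=np.array([.1606,.987]); ey=np.array([-.987,.1606]); o=np.array([.5664,.1262]); v=np.array(s['tcp_pos'][:2])-o
print('tcp cradle',v@ex,v@ey,s['tcp_pos'][2],s['contact_force'],s['time_s'])
for n in('wrist','side','scene'):
    save(n,n+sys.argv[1]); p,X,d=(wpts if n=='wrist' else pts)(n+sys.argv[1]); T=(X-s['tcp_pos'])@R; dark=(np.ptp(p.astype(int),2)<40)
    m=dark&(abs(T[...,1])<.025)&(abs(T[...,0])<.014)&(T[...,2]>-.06)&(T[...,2]<.03)
    print(n,m.sum(),np.percentile(T[m],[2,50,98],axis=0).round(3).tolist() if m.sum() else '')
E
python3 t.py 7
```

```text
tcp cradle 0.05416418933527466 0.1193688787232509 0.23509042346055187 [-0.21969039  0.89567639 -0.27588342] 21.85
wrist 2405 [[-0.006, -0.014, -0.06], [0.011, -0.0, -0.043], [0.013, 0.013, -0.022]]
side 207 [[-0.002, -0.014, -0.06], [0.009, -0.003, -0.04], [0.013, 0.014, -0.02]]
scene 64 [[-0.009, 0.006, -0.046], [0.001, 0.013, -0.034], [0.011, 0.015, -0.018]]
```

jog_arm --pt "0 0 0 -35 0" --pt "0 0 0 -32 0" --pt "0 0 0 0 0"

```text
time_s: 22.38
tcp_pos: [0.4552, 0.1994, 0.1663]
orientation: [0.0, 0.762, 0.648, -0.002]
contact_force: [-0.2, -0.3, 0.6]
width: -0.0
gripper_force: 0.0
```

jog_arm --pt "0 9.9 -1.6 0 0" --pt "0 9.9 -1.6 0 0" --pt "0 9.9 -1.6 0 0" --pt "0 0 0 0 0"

```text
time_s: 22.88
tcp_pos: [0.4866, 0.1956, 0.168]
orientation: [-0.0, 0.762, 0.648, 0.001]
contact_force: [-1.7, 0.4, 1.2]
width: 0.001
gripper_force: 1.0
```

jog_arm --pt "0 9.9 -1.6 0 0" --pt "0 9.9 -1.6 0 0" --pt "0 9.9 -1.6 0 0" --pt "0 4.9 -0.8 0 0"

```text
time_s: 23.38
tcp_pos: [0.5199, 0.1901, 0.1675]
orientation: [-0.001, 0.762, 0.648, -0.0]
contact_force: [-6.0, 1.9, 3.8]
width: -0.004
gripper_force: 3.1
```

jog_arm --pt "0 10.3 -1.7 -0.3 0" --pt "0 10.3 -1.7 -0.9 0" --pt "0 15.2 -2.5 -5 0" --pt "0 15.2 -2.4 -8 0" --pt "0 0 0 0 0"

```text
time_s: 24.0
tcp_pos: [0.5712, 0.181, 0.1521]
orientation: [0.0, 0.762, 0.648, -0.001]
contact_force: [-1.5, -0.3, 0.2]
width: -0.001
gripper_force: 0.5
```

jog_arm --pt "0 10 -1.6 -7.5 0" --pt "0 9.8 -1.6 -8.8 0" --pt "0 8.4 -1.3 -10 0" --pt "0 7.9 -1.3 -11.5 0" --pt "0 0 0 0 0"

```text
time_s: 24.62
tcp_pos: [0.608, 0.1753, 0.1152]
orientation: [0.001, 0.762, 0.648, 0.0]
contact_force: [1.2, 0.3, -0.9]
width: 0.002
gripper_force: 0.0
```

```bash
cat > k.py <<'E'
from m import *
p,X,L=roll(sys.argv[1])
s=read_state(); v=np.array(s['tcp_pos'][:2])-[.5664,.1262]; print('tcp',v@[.1606,.987],v@[-.987,.1606],s['tcp_pos'][2])
for nm in ('wrist','side','scene'):
    if nm!='wrist':
        save(nm,sys.argv[1]+nm); p,X,d=pts(sys.argv[1]+nm); w=X[...,:2]-[.5664,.1262]; L=np.stack([w@[.1606,.987],w@[-.987,.1606]],-1)
    for y in np.arange(-.07,.05,.01):
        k=(abs(L[...,0]-.055)<.013)&(abs(L[...,1]-y)<.004)&(X[...,2]>.085)&(X[...,2]<.2)
        if k.sum()>3: print(nm,round(y,3),k.sum(),np.percentile(X[k][:,2],[5,50,95]).round(4))
E
python3 k.py w8
```

```text
[0.608  0.1753 0.1152] [ 1.17677116  0.30793457 -0.89822941] 24.625
red 433 [[0.1011, -0.0124], [0.1061, -0.0034], [0.1108, 0.0083]] [0.0591 0.0701 0.0731]
roller 3811 [[-0.0092, -0.0193], [0.0739, -0.0028], [0.1008, 0.015]] [0.0628 0.0765 0.0796]
((66.69026947021484, -1.8262081146240234), (35.97590637207031, 162.28150939941406), 89.06289672851562)
0 0.0794
0.05 0.073
tcp 0.05506316669389469 -0.0336813552052157 0.1157935882346415
wrist -0.07 708 [0.1841 0.1925 0.1991]
wrist -0.06 1974 [0.1371 0.1876 0.1961]
wrist -0.05 983 [0.133  0.1369 0.1872]
wrist -0.04 1432 [0.1307 0.1699 0.1911]
wrist -0.03 1598 [0.1271 0.1688 0.1905]
wrist -0.02 1054 [0.1213 0.1567 0.189 ]
wrist -0.01 1650 [0.0994 0.1844 0.1914]
wrist 0.0 1856 [0.0966 0.1872 0.1987]
wrist 0.01 580 [0.1108 0.1203 0.1992]
wrist 0.02 379 [0.1079 0.1099 0.1116]
wrist 0.03 337 [0.1044 0.1065 0.108 ]
wrist 0.04 332 [0.0994 0.103  0.1046]
side -0.07 15 [0.1847 0.1936 0.1985]
side -0.06 51 [0.1348 0.1393 0.1956]
side -0.05 24 [0.1295 0.1361 0.1825]
side -0.04 57 [0.127  0.1688 0.1953]
side -0.03 80 [0.124  0.1474 0.1847]
side -0.02 122 [0.1211 0.1548 0.1953]
side -0.01 70 [0.0976 0.1204 0.1884]
side 0.0 61 [0.0918 0.1193 0.1977]
side 0.01 45 [0.1101 0.1141 0.1969]
side 0.02 36 [0.106  0.1091 0.1112]
side 0.03 33 [0.1039 0.1058 0.108 ]
side 0.04 32 [0.0989 0.1021 0.1042]
scene -0.07 9 [0.1348 0.137  0.1406]
scene -0.06 24 [0.1372 0.1389 0.1411]
scene -0.05 42 [0.1341 0.1372 0.1975]
scene -0.04 14 [0.1297 0.133  0.1795]
```

View pics/w8.png

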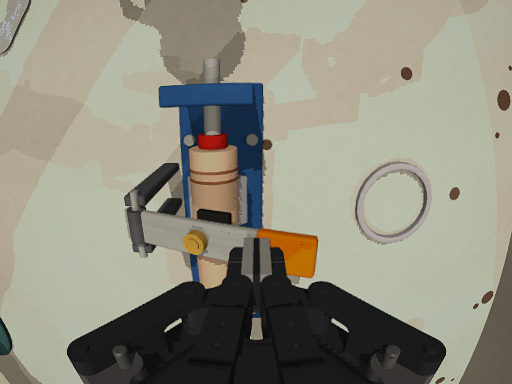

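The wrist view shows the strap lying over the roller, from its hinge at (138,220) to its orange end at (287,253), with the shut fingers on it at (257,245). It is still about 20° above level.

jog_arm --pt "0 0 0 8 0" --pt "0 8.9 -1.4 0 0" --pt "0 0 0 -6 0" --pt "0 0 0 -6 0" --pt "0 0 0 0 0"

```text
time_s: 25.4
tcp_pos: [0.6167, 0.1739, 0.1109]
orientation: [0.0, 0.762, 0.648, 0.0]
contact_force: [0.3, 0.9, 1.6]
width: -0.0
gripper_force: 0.5
```

jog_arm --pt "0 0 0 -4 0" --pt "0 0 0 -4 0" --pt "0 0 0 0 0"

```text
time_s: 25.78
tcp_pos: [0.617, 0.1739, 0.1034]
orientation: [0.001, 0.762, 0.648, 0.001]
contact_force: [1.5, 0.6, 3.2]
width: 0.001
gripper_force: 1.6
```

jog_arm --pt "0 0 0 -2 0" --pt "0 0 0 -2 0" --pt "0 0 0 0 0"

```text
time_s: 26.15
tcp_pos: [0.6173, 0.1739, 0.0996]
orientation: [0.001, 0.762, 0.648, 0.001]
contact_force: [1.1, 0.7, 5.5]
width: 0.001
gripper_force: 2.1
```

jog_arm --pt "0 0 0 -2 0" --pt "0 0 0 0 0"

```text
time_s: 26.4
tcp_pos: [0.6173, 0.1739, 0.0976]
orientation: [0.001, 0.762, 0.648, 0.001]
contact_force: [2.0, -0.5, 5.7]
width: -0.003
gripper_force: 2.3
```

jog_arm --pt "0 0 0 -2 0" --pt "0 0 0 0 0"

```text
time_s: 26.65
tcp_pos: [0.6172, 0.1739, 0.0956]
orientation: [0.001, 0.762, 0.648, 0.001]
contact_force: [2.7, -1.5, 4.9]
width: -0.0
gripper_force: 2.4
```

jog_arm --pt "0 0 0 -1.5 0" --pt "0 0 0 0 0"

```text
time_s: 26.9
tcp_pos: [0.6172, 0.1739, 0.0941]
orientation: [0.001, 0.762, 0.648, 0.001]
contact_force: [3.7, -1.3, 4.9]
width: -0.0
gripper_force: 2.5
```

jog_arm --pt "0 0 0 -1.5 0" --pt "0 0 0 0 0"

```text
time_s: 27.15
tcp_pos: [0.6175, 0.1739, 0.0927]
orientation: [0.001, 0.762, 0.648, 0.001]
contact_force: [3.0, -0.6, 5.2]
width: 0.001
gripper_force: 2.5
```

jog_arm --pt "0 0 0 -1.5 0" --pt "0 0 0 0 0"

```text
time_s: 27.4
tcp_pos: [0.6176, 0.1739, 0.0914]
orientation: [0.001, 0.762, 0.648, 0.001]
contact_force: [3.7, -0.9, 6.5]
width: 0.003
gripper_force: 3.0
```

jog_arm --pt "0 0 0 -1.5 0" --pt "0 0 0 0 0"

```text
time_s: 27.65
tcp_pos: [0.6178, 0.1739, 0.0902]
orientation: [0.001, 0.762, 0.648, 0.001]
contact_force: [2.7, -1.1, 8.2]
width: -0.001
gripper_force: 3.6
```

jog_arm --pt "0 0 0 -1.5 0" --pt "0 0 0 0 0"

```text
time_s: 27.9
tcp_pos: [0.6179, 0.1738, 0.0888]
orientation: [0.001, 0.762, 0.648, 0.001]
contact_force: [2.6, -1.2, 8.5]
width: 0.003
gripper_force: 4.1
```

jog_arm --pt "0 0 0 -1 0" --pt "0 0 0 0 0"

```text
time_s: 28.15
tcp_pos: [0.618, 0.1738, 0.0881]
orientation: [0.001, 0.762, 0.648, 0.002]
contact_force: [3.1, -1.5, 9.6]
width: 0.005
gripper_force: 4.7
```

jog_arm --pt "0 0 0 -1.2 0" --pt "0 0 0 0 0" --pt "0 0 0 0 0"

```text
time_s: 28.52
tcp_pos: [0.6181, 0.1738, 0.087]
orientation: [0.001, 0.762, 0.648, 0.002]
contact_force: [2.6, -1.9, 10.2]
width: 0.0
gripper_force: 5.2
```

jog_arm --pt "0 0 0 -0.4 0" --pt "0 0 0 0 0" --pt "0 0 0 3 0" --pt "0 0 0 10 0" --pt "0 0 0 40 0"

```text
time_s: 29.15
tcp_pos: [0.6134, 0.174, 0.1358]
orientation: [-0.001, 0.762, 0.648, -0.003]
contact_force: [0.5, 0.7, 0.3]
width: 0.001
gripper_force: 0.0
```

jog_arm --pt "0 0 -20 40 0" --pt "0 0 -40 0 0" --pt "0 0 0 0 0" --pt "0 0 0 0 0"

```text
time_s: 29.65
tcp_pos: [0.6156, 0.1148, 0.1776]
orientation: [-0.001, 0.762, 0.648, -0.0]
contact_force: [0.1, -0.1, 0.0]
width: -0.003
gripper_force: 0.0
```

```bash
python3 k.py w9
```

```text
[0.6156 0.1148 0.1776] [ 0.05807194 -0.12618142  0.02641382] 29.65
red 219 [[0.102, -0.0115], [0.1064, -0.0028], [0.111, 0.0081]] [0.0607 0.0695 0.0722]
roller 5487 [[-0.0762, -0.0185], [0.0072, -0.0039], [0.0998, 0.0153]] [0.0628 0.0758 0.0791]
((37.63690185546875, -0.7858390808105469), (36.299110412597656, 232.66314697265625), 89.95348358154297)
-0.08 0.0784
-0.05 0.0789
0 0.0787
tcp -0.002764875652462825 -0.05032451360076428 0.17743293044472785
wrist -0.07 213 [0.1021 0.1035 0.1047]
wrist -0.06 309 [0.1022 0.1035 0.1046]
wrist -0.05 310 [0.1019 0.1031 0.1042]
wrist -0.04 305 [0.101  0.1024 0.1038]
wrist -0.03 311 [0.1004 0.1017 0.1028]
wrist -0.02 306 [0.1    0.1014 0.1027]
wrist -0.01 309 [0.0998 0.1012 0.106 ]
wrist 0.0 293 [0.0996 0.1063 0.1085]
wrist 0.01 255 [0.0994 0.1005 0.1019]
wrist 0.02 269 [0.0989 0.1001 0.1012]
wrist 0.03 255 [0.0986 0.0999 0.101 ]
wrist 0.04 269 [0.0985 0.0997 0.1013]
side -0.07 20 [0.1014 0.1033 0.1054]
side -0.06 32 [0.101  0.1035 0.1055]
side -0.05 27 [0.0998 0.103  0.1052]
side -0.04 28 [0.0993 0.1026 0.1047]
side -0.03 32 [0.099  0.1019 0.1032]
side -0.02 31 [0.0991 0.1015 0.1033]
side -0.01 26 [0.0888 0.101  0.1048]
side 0.0 34 [0.0972 0.1052 0.1087]
side 0.01 31 [0.0985 0.1009 0.1023]
side 0.02 29 [0.098  0.1008 0.1022]
side 0.03 30 [0.0979 0.1    0.1016]
side 0.04 27 [0.0969 0.0995 0.1013]
scene -0.07 34 [0.0999 0.1038 0.1066]
scene -0.06 24 [0.1019 0.1048 0.1064]
scene -0.05 29 [0.1015 0.1043 0.106 ]
scene -0.04 23 [0.1017 0.1035 0.1044]
scene -0.03 25 [0.1001 0.1025 0.105 ]
scene -0.02 24 [0.1002 0.1022 0.1044]
scene -0.01 28 [0.0991 0.102  0.1086]
scene 0.0 25 [0.1003 0.1057 0.1091]
scene 0.01 19 [0.0986 0.1013 0.1038]
scene 0.02 20 [0.0995 0.1005 0.1021]
scene 0.03 24 [0.0984 0.1007 0.1022]
scene 0.04 27 [0.0976 0.1009 0.1037]
```

View pics/w9.png

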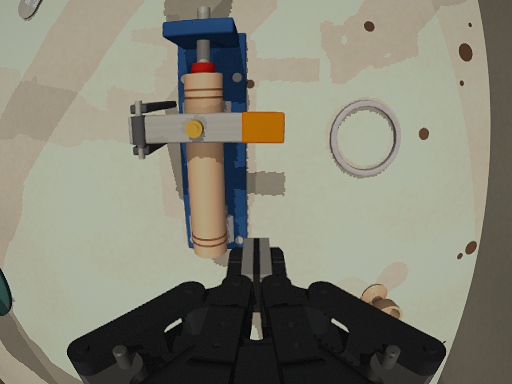

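The view shows the strap nearly level across the roller at (205,127), and the roller end still on the red bumper at (204,70).

```bash
python3 -c "
from rig import *
print(finish_job())"
```

```text
the job is handed in; nothing more can be done
None
```

I handed the job in: the roller is seated in both Vs, pushed home and still touching the bumper, and clamped by the strap with an estimated 8–10 N at the pad; the hand-in returned no verdict.

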